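Close the spectrophotometer's sample hood and start the reading

ROBOT

A 6-joint arm with a two-finger parallel gripper is mounted at the origin on the work surface. World frame = base frame: x ahead of the robot, y to its left, z up, the work surface at z = 0. Lengths are in m, angles in degrees, forces in N, time in s.
With the tool pointing down it reaches from about 0.3 to 0.75 m from the base axis. Payload 8.5 kg.
Tool frame: the origin (TCP) lies at the very end of the fingers, on their centre line; the grasp point (between the pads) lies 19 mm behind it (env.tcp_to_grasp is the distance from the TCP to the grasp point, in m); z points along the fingers, y is the line along which they close (so a half turn about z gives the same grasp; the last joint's range is limited). The gripper opens to 85 mm and grips with 20 to 120 N. Pads are 22 mm wide; open, the fingers measure 114 mm over their backs; the gripper's body (76 mm by 85 mm) begins 54 mm behind the grasp point. The pads swing forward as they close: fully open they stand 13 mm farther back than shut.
Start: joints at [60.143, 21.807, 74.336, -0, 83.858, -12.336], TCP at [0.166, 0.524, 0.194] pointing down, gripper open.
Joint ranges: [-178.18, 178.18], [-50.72, 133.34], [12.68, 142.11], [-81.47, 261.47], [9.98, 163.14], [-165.26, 165.26]. Speed limits (degrees/s): [136.94, 136.94, 180, 180, 180, 180].

INTERFACE

Orientations are given as a 3x3 rotation matrix whose columns are the frame's x, y, z axes.
In Python, from rig import status, get_image, env gives the robot as it stands.
- The arm moves only by the shell command python3 -m handwheel 'ROWS' [FORCE]. ROWS is text: rows parted by semicolons, each of 7 numbers parted by spaces: the shift along the world's x, y, z in cm, then the turn, a rotation vector about the world's x, y, z in degrees, then the opening, from 0 (shut) to 1 (fully open). In form: dx dy dz wx wy wz gripper; .... A call has 1 to 8 rows; each row is the pose to reach, as a shift and turn from the pose commanded when the call began; what a row does not reach only later rows make up. A row lasts 1/12 s, in which the tool goes at most 41.7 mm and 7.16 degrees, less where a joint would pass 70% of its speed; a pose out of reach is approached as far as the arm can. A call with a gripper value outside its range is refused whole. The fingers move at their own pace and stop on an object; FORCE is the grip in N (left out, the last holds). Time passes only in rows, so rows that repeat a pose let the fingers close. It gives the time, the measured TCP pose, the force, the opening and the grip force at its end, in the units of the state.
- status.observe(): the state, without advancing time (a new reading comes with each control period).
- get_image(name): name is "side" or "top" or "wrist"; returns a dict with "color" (400x640x3 uint8, red, green, blue), "vertical_fov" (degrees; the focal length in pixels is half the picture's height over the tangent of half this angle, whatever the lens; pixels are square), "cx", "cy" (the principal point, pixels), "xyz" and "orientation" of the camera in the world. Camera axes: x right, y down, z forward; pixel columns grow to the right and rows downward; lengths in m; the calibration is good to about 2 mm. A picture is of the moment at which its call begins. There is no depth.
- env.close_job(): hands the job in; it is judged then, once.
The state is a dict: "time_s": time; "q": joint angles; "qvel": joint speeds; "joint_efforts": joint torques, N m; "position": TCP position; "tool_rot": TCP orientation; "ft_force": force on the tool from outside, world axes, zero at the start; "wrist_torque": the same for the moment, N m; "grip_width": finger opening in m; "gripper_force": force on a finger pad.
Only numpy, scipy, OpenCV 4.12 (cv2) and the standard library are available. Lean on these libraries where they do the work, as an engineer would, in place of code of your own. Each camera call takes 0.05 s, during which the arm holds its last target. There are 200 camera calls.

TASK

A sample is already in the spectrophotometer, but its blue sliding hood has been left open. With the fingertips gently push the hood fully shut over the sample well, then press the green start button right down and let it spring back. Do not press the red stop button, do not pick anything up, and leave the sample cell, the vial and everything else on the bench standing where it is.

Things in the scene. Friction and masses are not known exactly. Their poses are not given: they have to be found in the camera images.
- spectro: White bench instrument, fixed, 280 mm deep (its x), 420 mm wide (its y), flat deck 120 mm above the bench. Origin at the centre of its underside; buttons towards its -x, z up; turned up to 17 degrees either way. Sample well 100 x 100 mm, 60 mm deep, centred at x 30, y 70 mm. A 22 mm high lamp housing runs along the back edge (x 108 to 140 mm). Display and rails rise 3 mm at most.
- hood (a joint): How far the blue hood is open, m: 0 fully shut over the well (hard stop), at most 0.12. The hood is a block 130 x 130 mm, 30 mm high, that slides on the deck along the instrument's y only: towards +y it shuts. It cannot be lifted, has about 2.5 N of friction, no spring, and stays where left. Shut, its middle is at x 30, y 70 mm of the instrument.
- hood_push (a point): Middle of the hood's trailing end, the upright face with the yellow bar that looks to the instrument's -y, 15 mm above the deck; moves with the hood. The face is 130 mm long (along the instrument's x), 30 mm high. Push here towards the instrument's +y. At least 95 mm of free flat deck lies before this face at the start.
- start (a joint): Travel of the green start button in m: 0 up, 0.006 fully down. Spring return; fully down takes 5 N.
- start_top (a point): Centre of the top of the green start button, 28 mm across, in a low black housing on the front of the deck, at (-95, 30) mm in the instrument's x, y; press straight down.
- stop (a joint): Travel of the red stop button in m: 0 up, 0.006 fully down. Not to be pressed.
- stop_top (a point): Centre of the top of the red stop button, same form as the green one, 85 mm from it towards the instrument's +y.
- cuvette: The sample cell, a yellowish block 12 x 12 x 44 mm standing in a small holder on the floor of the well, its top 16 mm below the deck. Origin at the centre of its underside. Leave alone.
- vial: Small amber vial with a white cap, 24 mm across, 45 mm tall, standing loose on the deck's front corner near (-90, -165) mm in the instrument's x, y. Origin at the centre of its underside. Leave alone.
- flask: Green-glass conical flask with stopper, 82 mm across, 132 mm tall, on the bench. Origin at the centre of its underside. Leave alone.
- reagent: Amber reagent bottle with black cap, 66 mm across, 150 mm tall, on the bench. Origin under its centre. Leave alone.
- washbottle: White wash bottle with a bent spout, 64 mm across, 168 mm tall, on the bench. Origin under its centre. Leave alone.
- jar: Clear jar with a yellow lid, 68 mm across, 75 mm tall, on the bench. Origin under its centre. Leave alone.
- tray: Small white open tray, 90 x 90 x 20 mm, on the bench. Origin under its centre. Leave alone.
- strip: Glass strip 160 x 35 x 4 mm lying on the bench. Origin under its centre. Leave alone.

How it is judged (in metres and radians):
On the way, in this order (a step that is already met when the one before it is completed fails the run):
1. the hood is pushed fully shut (value of joint hood below 0.003 m), for 0.2 s.
2. the green start button is pressed down, with the hood shut (value of joint start above 0.004 m and value of joint hood below 0.004 m), for 0.1 s.
At the end, for the whole second after the job is handed in: The hood is shut to within 4 mm, both buttons are up again (within 1.5 mm), the sample cell stands in the well and everything else stands where it was (vial within 15 mm, the rest within 20 mm) (value of joint hood below 0.004 m and value of joint each of start, stop below 0.0015 m and horizontal distance between cuvette and spectro below 0.09 m and not (distance of vial from where it was at the start of the episode above 0.015 m or distance of any of flask, reagent, washbottle, jar, tray, strip from where it was at the start of the episode above 0.02 m)); the robot touches nothing.
It fails at once if the start button is pressed while the hood is open (value of joint start above 0.003 m and value of joint hood above 0.008 m).
It fails at once if the red stop button is pressed (value of joint stop above 0.002 m).
It fails at once if the hood is slammed (faster than 0.4 m/s) (velocity of joint hood below -0.4 m/s).
It fails at once if the sample cell is moved more than 8 mm or lifted (distance of cuvette from where it was at the start of the episode above 0.008 m).
It fails at once if the vial or another thing on the bench is moved or lifted (vial more than 15 mm, the rest more than 20 mm) (distance of vial from where it was at the start of the episode above 0.015 m or distance of any of flask, reagent, washbottle, jar, tray, strip from where it was at the start of the episode above 0.02 m).
It also fails if it takes over 42 s, if anything falls off the work surface, if the arm or the gripper's body presses on something with over 40 N, if the wrist force passes 120 N, or if a joint passes its speed limit or range.

## Working session

There is one attempt and no reset: what is moved stays moved. The work goes in short steps, Python scripts to look and compute and a shell command to move; the robot and the scene stay as the last step left them, time stands still between calls to the robot, and variables do not carry over. Pictures are saved under pics/ and viewed, at most 10 in all, crops included, and the job is handed in when it is done.

```bash
mkdir -p pics; ls
cat > h.py <<'E'
import numpy as np,cv2,pickle
from rig import status,get_image,env
def grab(n,f):
    im=get_image(n); cv2.imwrite(f'pics/{f}.png',im['color'][:,:,::-1]); pickle.dump(im,open(f'pics/{f}.pkl','wb')); return im
def load(f): return pickle.load(open(f'pics/{f}.pkl','rb'))
def ray(im,u,v):
    f=200/np.tan(np.radians(im['vertical_fov'])/2)
    R=np.array(im['orientation']).reshape(3,3)
    return np.array(im['xyz']),R@np.array([(u-im['cx'])/f,(v-im['cy'])/f,1])
def onz(im,u,v,z):
    o,d=ray(im,u,v); return o+d*(z-o[2])/d[2]
def proj(im,p):
    f=200/np.tan(np.radians(im['vertical_fov'])/2)
    c=np.array(im['orientation']).reshape(3,3).T@(np.array(p)-im['xyz']); return c[:2]/c[2]*f+[im['cx'],im['cy']]
E
python3 - <<'E'
from h import *
for n in('top','side'):
    im=grab(n,n+'0'); print(n,im['xyz'],np.round(im['orientation'],3).tolist(),im['vertical_fov'],im['color'].shape)
s=status.observe(); print(s['time_s'],s['position'],np.round(s['tool_rot'],3).tolist(),s['grip_width'],s['ft_force'])
E
```

```text
pics
top [0.3636867  0.02387081 1.72958465] [[-0.027, -0.998, 0.063], [-1.0, 0.027, 0.001], [-0.002, -0.063, -0.998]] 46.306558338626594 (400, 640, 3)
side [0.26205123 0.59433776 0.85261022] [[-0.944, -0.241, 0.226], [-0.33, 0.717, -0.614], [-0.014, -0.654, -0.757]] 57.765354288888275 (400, 640, 3)
0.1 [0.16542382 0.52421697 0.1937969 ] [[-0.954, 0.301, -0.001], [0.301, 0.954, -0.001], [0.0, -0.001, -1.0]] 0.08548152156243287 [-0.25879618  0.15173511 -0.40346363]
```

View pics/top0.png

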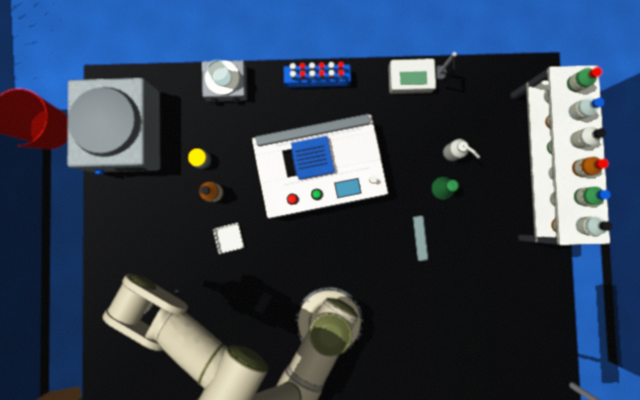

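View pics/side0.png

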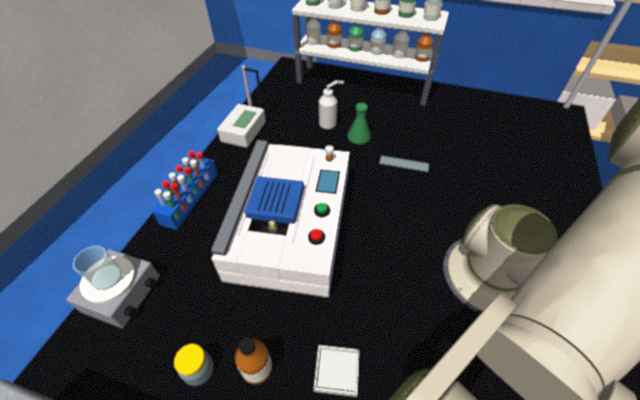

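The top view shows the instrument at about (320,167), green button (316,194), red (292,199), hood (312,158) and vial (374,181). The side view shows green at (321,210), red at (316,236) and the hood at (275,199).

```bash
cat > m.py <<'E'
from h import *
def blob(im,lo,hi,box):
    hsv=cv2.cvtColor(im['color'],cv2.COLOR_RGB2HSV); m=cv2.inRange(hsv,lo,hi)
    k=np.zeros_like(m); x0,y0,x1,y1=box; k[y0:y1,x0:x1]=m[y0:y1,x0:x1]
    c=max(cv2.findContours(k,0,2)[0],key=cv2.contourArea); M=cv2.moments(c)
    return np.array([M['m10']/M['m00'],M['m01']/M['m00']]),c,M['m00']
def tri(a,pa,b,pb):
    o1,d1=ray(a,*pa);o2,d2=ray(b,*pb)
    t=np.linalg.lstsq(np.c_[d1,-d2],o2-o1,rcond=None)[0]
    p,q=o1+t[0]*d1,o2+t[1]*d2; return (p+q)/2,np.linalg.norm(p-q)
E
python3 - <<'E'
from m import *
t,s=load('top0'),load('side0'); P={}
for n,lo,hi,bt,bs in [('red',(0,150,90),(8,255,255),(280,188,303,210),(300,225,332,250)),('green',(45,120,50),(80,255,255),(305,184,328,206),(308,198,335,220))]:
    a,_,A=blob(t,lo,hi,bt);b,_,B=blob(s,lo,hi,bs); P[n],e=tri(t,a,s,b); print(n,a,A,b,B,P[n].round(4),e.round(4))
a,c,A=blob(t,(100,120,50),(125,255,255),(270,125,350,195)); r=cv2.minAreaRect(c); print('hood',a,A,r)
q=[onz(t,*p,.15) for p in cv2.boxPoints(r)]; print(np.round(q,3)); 
y=P['red']-P['green']; print(np.linalg.norm(y[:2]))
# deck outline
hs=cv2.cvtColor(t['color'],cv2.COLOR_RGB2HSV); m=cv2.inRange(hs,(0,0,85),(179,60,255)); k=np.zeros_like(m);k[105:225,245:395]=m[105:225,245:395]
c=max(cv2.findContours(k,0,2)[0],key=cv2.contourArea); r=cv2.minAreaRect(c); Q=np.array([onz(t,*p,.12) for p in cv2.boxPoints(r)]);print(r,Q.round(3),np.linalg.norm(Q-np.roll(Q,1,0),axis=1).round(3))
for i in range(4):
    d=Q[i]-Q[i-1]; print(np.degrees(np.arctan2(d[1],d[0])))
g=P['green']
for yaw in (np.arctan2(-y[0],y[1]),):
    print('yaw btn',np.degrees(yaw)); R=np.array([[np.cos(yaw),-np.sin(yaw)],[np.sin(yaw),np.cos(yaw)]])
    O=g[:2]-R@[-.095,.03]; print('origin',O,'centre',Q.mean(0)); print('hood local',((a0:=onz(t,*a,.15)[:2])-O)@R)
E
python3 -c "
import cv2;a=cv2.imread('pics/side0.png')[130:300,200:370];cv2.imwrite('pics/s0c.png',cv2.resize(a,None,fx=3.4,fy=3.4,interpolation=2))"
```

```text
red [291.91346154 198.75961538] 52.0 [315.68650794 234.48809524] 84.0 [0.4433 0.1175 0.1344] 0.0013
green [316.1968254  193.90793651] 52.5 [321.35600907 208.00226757] 73.5 [0.4575 0.0341 0.1338] 0.0009
hood [311.75334584 157.56860538] 1332.5 ((311.51922607421875, 157.5961456298828), (36.673709869384766, 38.830989837646484), 78.69007110595703)
[[ 0.631  0.122  0.15 ]
 [ 0.653 -0.008  0.15 ]
 [ 0.53  -0.029  0.15 ]
 [ 0.507  0.101  0.15 ]]
0.08459028580898412
((319.3461608886719, 165.73077392578125), (83.15322875976562, 123.94538116455078), 78.69007110595703) [[ 0.662  0.257  0.12 ]
 [ 0.736 -0.168  0.12 ]
 [ 0.45  -0.214  0.12 ]
 [ 0.377  0.206  0.12 ]] [0.289 0.431 0.29  0.427]
10.170502228485761
-80.13669170127366
-170.76990848259436
99.75951621987133
yaw btn 9.660420893434212
origin [0.55619628 0.02043564] centre [0.55606321 0.02039671 0.12      ]
hood local [0.02794545 0.02082892]
```

View pics/s0c.png

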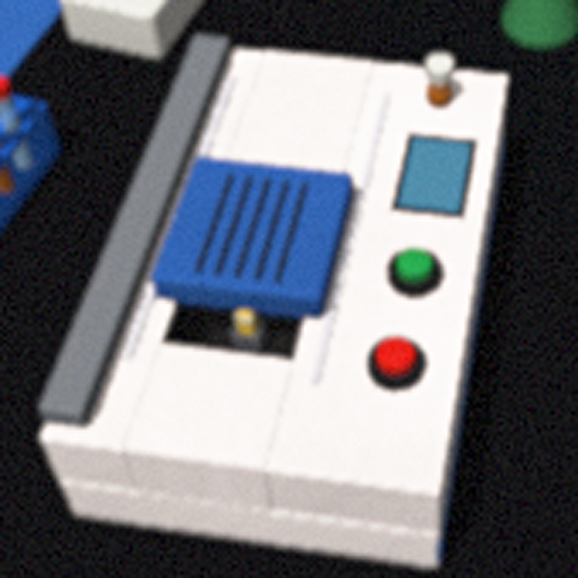

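Everything agrees: button spacing is 84.6 mm, and the origin from the buttons matches the outline centre at (0.556, 0.020). Yaw is 9.7° and the hood is about 49 mm open. I'll align tool y with the instrument's x (turn −62.8°), shut the fingers and go over high.

```bash
python3 -m handwheel '0 0 3.5 0 0 0 0; 0 0 7 0 0 0 0; 0 0 10 0 0 -6 0; 2 -2.8 12 0 0 -13 0; 4 -5.6 12 0 0 -20 0; 6 -8.4 12 0 0 -27 0; 8 -11.2 12 0 0 -34 0; 10 -14 12 0 0 -41 0'
python3 -m handwheel '2 -2.8 0 0 0 -7 0; 4 -5.6 0 0 0 -14 0; 6 -8.4 0 0 0 -21.8 0; 8 -11.2 0 0 0 -21.8 0; 10 -14 0 0 0 -21.8 0; 12 -16.8 0 0 0 -21.8 0; 14 -19.6 0 0 0 -21.8 0; 16 -22.4 0 0 0 -21.8 0'
```

```text
time_s: 0.77
position: [0.266, 0.383, 0.3141]
tool_rot: [[-0.517, 0.856, -0.0], [0.856, 0.517, -0.0], [-0.0, -0.0, -1.0]]
ft_force: [0.5, 0.3, -1.2]
grip_width: 0.0001
gripper_force: 0.0
time_s: 1.43
position: [0.4261, 0.1589, 0.3142]
tool_rot: [[-0.168, 0.986, -0.0], [0.986, 0.168, 0.0], [0.0, -0.0, -1.0]]
ft_force: [-0.2, 1.0, -0.3]
grip_width: -0.0005
gripper_force: 0.0
```

```bash
python3 -m handwheel '2.4 -3.2 0 0 0 0 0; 4.8 -6.4 0 0 0 0 0; 7.2 -9.6 0 0 0 0 0; 9.6 -12.8 0 0 0 0 0; 12 -16 0 0 0 0 0; 14.4 -19.2 0 0 0 0 0; 16.4 -22 0 0 0 0 0; 17.8 -24.2 0 0 0 0 0'
python3 -m handwheel '0 0 -2 0 0 0 0; 0 0 -5 0 0 0 0; 0 0 -8 0 0 0 0; 0 0 -10 0 0 0 0; 0 0 -10 0 0 0 0'
python3 - <<'E'
from h import *
a=grab('top','top1')['color'][100:220,240:400];b=grab('side','side1')['color'][120:300,200:380]
r=lambda i:cv2.resize(i,None,fx=400/i.shape[1],fy=400/i.shape[1],interpolation=2)[:400,:,::-1]
a,b=r(a),r(b);a=cv2.copyMakeBorder(a,0,400-a.shape[0],0,0,0);cv2.imwrite('pics/c1.png',np.hstack([a,b]))
E
```

```text
time_s: 2.1
position: [0.6047, -0.0841, 0.313]
tool_rot: [[-0.167, 0.986, -0.002], [0.986, 0.167, 0.0], [0.001, -0.002, -1.0]]
ft_force: [-0.2, 0.1, -0.2]
grip_width: -0.0
gripper_force: 0.0
time_s: 2.52
position: [0.6017, -0.081, 0.2095]
tool_rot: [[-0.168, 0.986, -0.009], [0.986, 0.168, 0.003], [0.004, -0.008, -1.0]]
ft_force: [0.9, -0.2, -0.5]
grip_width: -0.0001
gripper_force: 0.0
```

View pics/c1.png

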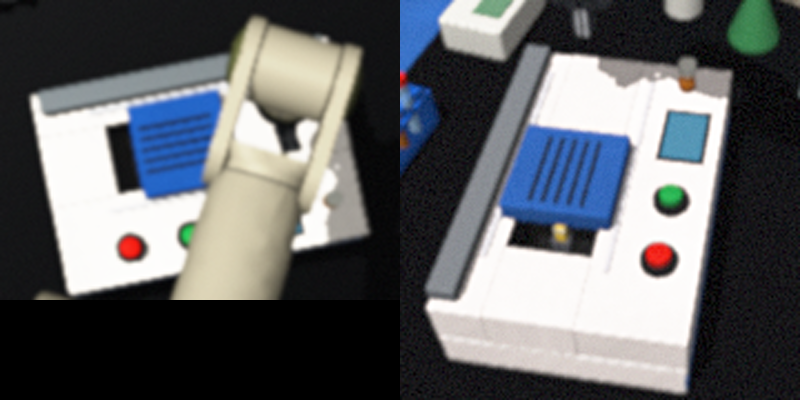

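The crop shows the fingertips at (583,25) in the side half, above the free deck on the hood's −y side. Nothing has moved. I'll go down to 12 mm above the deck, then push.

```bash
python3 -m handwheel '0 0 -2 0 0 0 0; 0 0 -4 0 0 0 0; 0 0 -5.5 0 0 0 0; 0 0 -6.7 0 0 0 0; 0 0 -7.6 0 0 0 0; 0 0 -7.6 0 0 0 0'
python3 - <<'E'
from h import *
im=grab('side','side2');grab('wrist','wrist2')
s=status.observe();print(np.round(s['position'],4),np.round(s['ft_force'],1));print(proj(im,s['position']))
c=cv2.imread('pics/side2.png')[60:240,230:410];w=cv2.imread('pics/wrist2.png')[:,120:520]
cv2.imwrite('pics/c2.png',np.hstack([cv2.resize(c,(400,400)),w]))
E
```

```text
time_s: 3.12
position: [0.6036, -0.0815, 0.1381]
tool_rot: [[-0.168, 0.986, -0.001], [0.986, 0.168, 0.0], [0.0, -0.0, -1.0]]
ft_force: [0.3, 0.9, -0.2]
grip_width: -0.0
gripper_force: 0.0
[ 0.6042 -0.0817  0.1396] [0.  0.7 0.3]
[285.85501485 164.26875514]
```

View pics/c2.png

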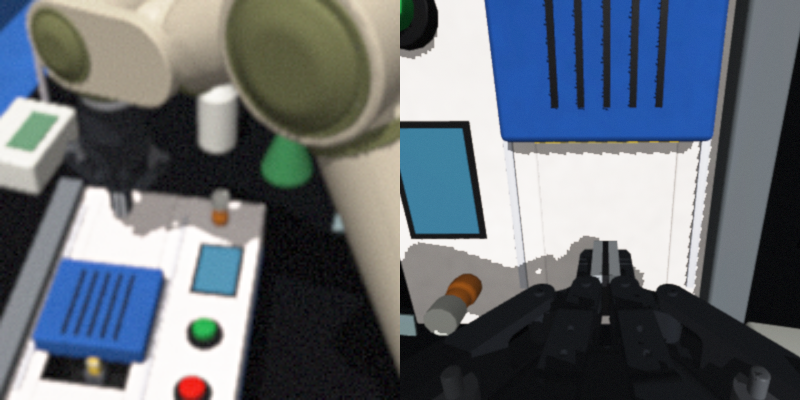

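The side half shows the fingertips at (120,205), behind the hood. The wrist half shows them centred on the trailing face (edge at row 140), with the vial off to the left. I'll start pushing.

```bash
python3 -m handwheel '0 0 -0.6 0 0 0 0; -0.34 1.97 -0.6 0 0 0 0; -0.67 3.94 -0.6 0 0 0 0; -0.84 4.93 -0.6 0 0 0 0; -0.93 5.42 -0.6 0 0 0 0; -1.01 5.91 -0.6 0 0 0 0; -1.1 6.41 -0.6 0 0 0 0; -1.18 6.9 -0.6 0 0 0 0'
python3 -m handwheel '-0.1 0.59 0 0 0 0 0; -0.2 1.18 0 0 0 0 0; -0.3 1.77 0 0 0 0 0; -0.4 2.36 0 0 0 0 0; -0.45 2.66 0 0 0 0 0; -0.5 2.96 0 0 0 0 0'
python3 - <<'E'
from h import *
s=status.observe();p=s['position'];print(np.round(s['ft_force'],1));d=np.array(p[:2])-[.556,.0204];print(d@[.9857,.1685],d@[-.1685,.9857],p[2])
E
```

```text
time_s: 3.88
position: [0.5919, -0.0127, 0.1324]
tool_rot: [[-0.168, 0.986, 0.0], [0.986, 0.168, -0.0], [-0.0, 0.0, -1.0]]
ft_force: [0.4, -0.3, 0.3]
grip_width: 0.0
gripper_force: 0.0
time_s: 4.38
position: [0.5867, 0.0176, 0.1323]
tool_rot: [[-0.168, 0.986, 0.0], [0.986, 0.168, -0.0], [-0.0, 0.0, -1.0]]
ft_force: [-0.4, 0.1, -0.1]
grip_width: -0.0
gripper_force: 0.0
[-0.4  0.1 -0.1]
0.029802841960709443 -0.007985802078968686 0.13232546618627986
```

```bash
python3 -m handwheel '-0.04 0.2 0 0 0 0 0; -0.07 0.4 0 0 0 0 0'; python3 -m handwheel '-0.04 0.2 0 0 0 0 0; -0.07 0.4 0 0 0 0 0'
python3 - <<'E'
from h import *
grab('side','side3');grab('wrist','wrist3')
c=cv2.imread('pics/side3.png')[100:280,210:390];w=cv2.imread('pics/wrist3.png')[:,120:520]
cv2.imwrite('pics/c3.png',np.hstack([cv2.resize(c,(400,400)),w]))
E
```

```text
time_s: 4.55
position: [0.5861, 0.0212, 0.1323]
tool_rot: [[-0.168, 0.986, 0.0], [0.986, 0.168, -0.0], [-0.0, 0.0, -1.0]]
ft_force: [-0.2, 0.1, 0.5]
grip_width: 0.0001
gripper_force: 0.0
time_s: 4.72
position: [0.5854, 0.0251, 0.1323]
tool_rot: [[-0.168, 0.986, 0.0], [0.986, 0.168, -0.0], [-0.0, 0.0, -1.0]]
ft_force: [0.3, 0.7, -0.8]
grip_width: -0.0003
gripper_force: 0.0
```

View pics/c3.png

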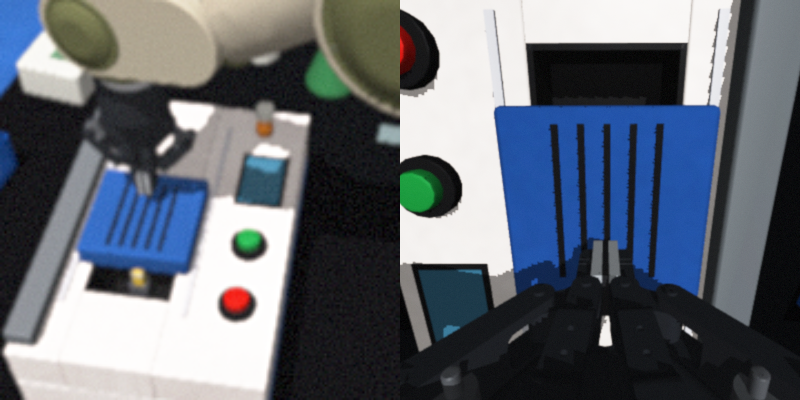

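The tips are over the hood's top: about (145,192) in the side half, and the hood hasn't moved. The commanded z of 0.132 therefore doesn't match the real tip height. I'll check the fingertip against both cameras.

Run:
```python
from m import *
s=load('side3');w=load('wrist3');p=np.array(status.observe()['position'])
print(p,'side',proj(s,p),'wrist',proj(w,p),w['xyz'])
w2=load('wrist2')
# wrist2: green btn? use hood trailing top corners and slot; wrist3: green centre, hood leading corners
for n,u,v,z in [('lead L',377-0,106,.15),('lead R',598-0,106,.15)]:
    q=onz(w,u-0-120-0+120-0-0 if False else u-400+120+120 if False else u,v,z)
def loc(q): d=q[:2]-[.556,.0204]; return (d@[.9857,.1685]).round(4),(d@[-.1685,.9857]).round(4)
for n,im,u,v,z in [('lead L',w,216,106,.15),('lead R',w,438,106,.15),('well far L',w,248,44,.12),('well far R',w,406,44,.12),('trail L w2',w2,222,139,.15),('trail R w2',w2,432,139,.15)]:
    print(n,loc(onz(im,u,v,z)))
r=s['color'][165:205,255:300]; cv2.imwrite('pics/tip.png',np.hstack([cv2.resize(r[:,:,::-1],(450,400),interpolation=cv2.INTER_CUBIC),cv2.resize(w['color'][220:300,280:370,::-1],(350,400))]))
```

```text
[0.58533616 0.02526364 0.13232828] side [277.2453795  194.16400127] wrist [326.65206039 228.17834787] [0.57049854 0.10591152 0.31177085]
lead L (np.float64(-0.0318), np.float64(0.0821))
lead R (np.float64(0.0914), np.float64(0.082))
well far L (np.float64(-0.0187), np.float64(0.1183))
well far R (np.float64(0.0786), np.float64(0.1182))
trail L w2 (np.float64(-0.0327), np.float64(-0.0453))
trail R w2 (np.float64(0.0932), np.float64(-0.0455))
```

View pics/tip.png

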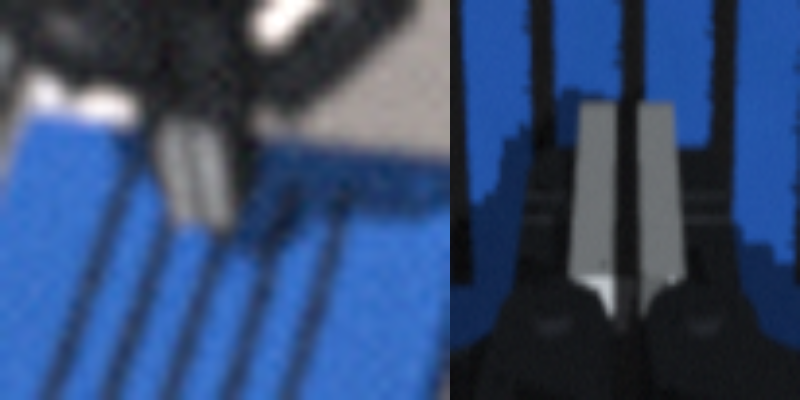

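In the side view the tips sit about 6 px above the projected TCP, and in the wrist view about 12 px nearer the camera. The real tips therefore end about 22 mm short of the reported TCP and passed just over the hood's 150 mm top without touching it. I'll lift, go back, and come down lower.

```bash
python3 -m handwheel '0 0 1 0 0 0 0; 0.4 -2.4 1.5 0 0 0 0; 0.9 -5.2 1.5 0 0 0 0; 1.35 -7.9 1.5 0 0 0 0; 1.43 -8.4 0 0 0 0 0; 1.43 -8.4 -1.2 0 0 0 0; 1.43 -8.4 -2 0 0 0 0; 1.43 -8.4 -2.2 0 0 0 0'
python3 -m handwheel '0 0 -0.1 0 0 0 0; 0 0 -0.2 0 0 0 0; 0 0 -0.2 0 0 0 0'
python3 - <<'E'
from m import *
s=grab('side','side4');w=grab('wrist','wrist4');p=np.array(status.observe()['position'])
print(p,'side',proj(s,p),proj(s,p+[0,0,.022]),'wrist',proj(w,p))
x,y=proj(s,p).astype(int)
r=s['color'][y-25:y+15,x-22:x+23]; cv2.imwrite('pics/tip4.png',np.hstack([cv2.resize(r[:,:,::-1],(450,400),interpolation=cv2.INTER_CUBIC),cv2.resize(w['color'][120:320,240:415,::-1],(350,400))]))
E
```

```text
time_s: 5.48
position: [0.5992, -0.0589, 0.1095]
tool_rot: [[-0.168, 0.986, -0.002], [0.986, 0.168, 0.001], [0.001, -0.002, -1.0]]
ft_force: [-0.5, -0.5, -0.6]
grip_width: 0.0
gripper_force: 0.0
time_s: 5.73
position: [0.6, -0.0587, 0.109]
tool_rot: [[-0.169, 0.986, 0.001], [0.986, 0.169, -0.0], [-0.0, 0.001, -1.0]]
ft_force: [-0.4, -0.7, -0.1]
grip_width: -0.0002
gripper_force: 0.0
[ 0.59992684 -0.05874113  0.10893881] side [285.02473878 177.65461658] [284.3865753 172.1964326] wrist [326.60490207 227.91531902]
```

View pics/tip4.png

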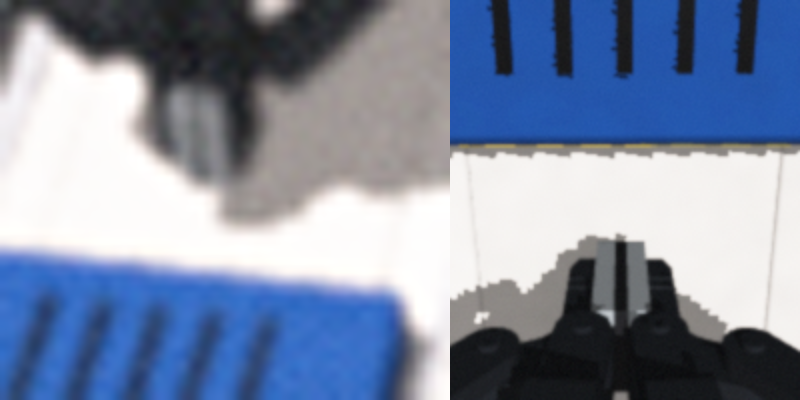

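The tips are now in front of the trailing face. The reported z is 0.109 with no deck contact, which confirms the offset. I'll lower 3 mm and push.

```bash
python3 -m handwheel '0 0 -0.3 0 0 0 0; -0.34 1.97 -0.3 0 0 0 0; -0.42 2.46 -0.3 0 0 0 0; -0.51 2.96 -0.3 0 0 0 0; -0.59 3.45 -0.3 0 0 0 0; -0.67 3.94 -0.3 0 0 0 0; -0.76 4.44 -0.3 0 0 0 0'
python3 -m handwheel '-0.08 0.49 0 0 0 0 0; -0.17 0.99 0 0 0 0 0; -0.25 1.48 0 0 0 0 0; -0.34 1.97 0 0 0 0 0; -0.42 2.46 0 0 0 0 0'
```

```text
time_s: 6.42
position: [0.592, -0.0147, 0.1053]
tool_rot: [[-0.168, 0.986, -0.0], [0.986, 0.168, -0.001], [-0.001, -0.0, -1.0]]
ft_force: [-0.7, -2.8, -0.2]
grip_width: -0.0002
gripper_force: 1.5
time_s: 6.83
position: [0.5877, 0.0105, 0.1053]
tool_rot: [[-0.168, 0.986, -0.0], [0.986, 0.168, -0.0], [0.0, -0.0, -1.0]]
ft_force: [-1.5, -3.3, 0.6]
grip_width: 0.0
gripper_force: 1.5
```

Force is about 2.8–3.3 N, so the hood is moving. About 9 mm remains; I'll take small steps until the stop is felt.

```bash
python3 -m handwheel '-0.05 0.3 0 0 0 0 0; -0.1 0.6 0 0 0 0 0; -0.13 0.75 0 0 0 0 0'
python3 -m handwheel '-0.03 0.15 0 0 0 0 0; -0.05 0.3 0 0 0 0 0'
```

```text
time_s: 7.08
position: [0.5865, 0.018, 0.1053]
tool_rot: [[-0.168, 0.986, 0.0], [0.986, 0.168, 0.0], [0.0, 0.0, -1.0]]
ft_force: [-1.2, -2.7, -0.4]
grip_width: -0.0001
gripper_force: 1.3
time_s: 7.25
position: [0.5865, 0.0188, 0.1054]
tool_rot: [[-0.168, 0.986, 0.001], [0.986, 0.168, -0.004], [-0.004, 0.0, -1.0]]
ft_force: [0.1, -15.9, -2.3]
grip_width: -0.0
gripper_force: 8.0
```

The hard stop is felt at 16 N. I'll hold, back off and lift.

```bash
python3 -m handwheel '0 0 0 0 0 0 0; 0 0 0 0 0 0 0; 0 0 0 0 0 0 0; 0.17 -1 0 0 0 0 0; 0.5 -3 0 0 0 0 0; 0.5 -3 3 0 0 0 0; 0.5 -3 6.5 0 0 0 0; 0.5 -3 10 0 0 0 0'
python3 -m handwheel '-3 1 0 0 0 0 0; -6 2 0 0 0 0 0; -9 3 0 0 0 0 0; -12 4 0 0 0 0 0; -13.2 4.4 0 0 0 0 0; -13.2 4.4 0 0 0 0 0'
python3 - <<'E'
from m import *
s=grab('side','side5');w=grab('wrist','wrist5');p=np.array(status.observe()['position']);print(p)
a,c,A=blob(w,(45,120,50),(80,255,255),(0,0,640,400)); print('green wrist',a,A,cv2.boundingRect(c),onz(w,*a,.134))
c=s['color'][100:280,200:380,::-1]; cv2.imwrite('pics/c5.png',np.hstack([cv2.resize(c,(400,400)),w['color'][:,120:520,::-1]]))
E
```

```text
time_s: 7.92
position: [0.591, -0.0095, 0.2064]
tool_rot: [[-0.168, 0.986, -0.001], [0.986, 0.168, 0.002], [0.002, -0.0, -1.0]]
ft_force: [0.6, 0.8, 0.4]
grip_width: 0.0001
gripper_force: 0.0
time_s: 8.42
position: [0.4573, 0.0357, 0.2061]
tool_rot: [[-0.169, 0.986, 0.001], [0.986, 0.169, 0.001], [0.001, 0.001, -1.0]]
ft_force: [0.8, -0.8, 0.3]
grip_width: -0.0001
gripper_force: 0.0
[0.45984336 0.03454036 0.20582231]
green wrist [323.94906034 199.13872404] 674.0 (309, 184, 30, 31) [0.45737902 0.03204224 0.134     ]
```

View pics/c5.png

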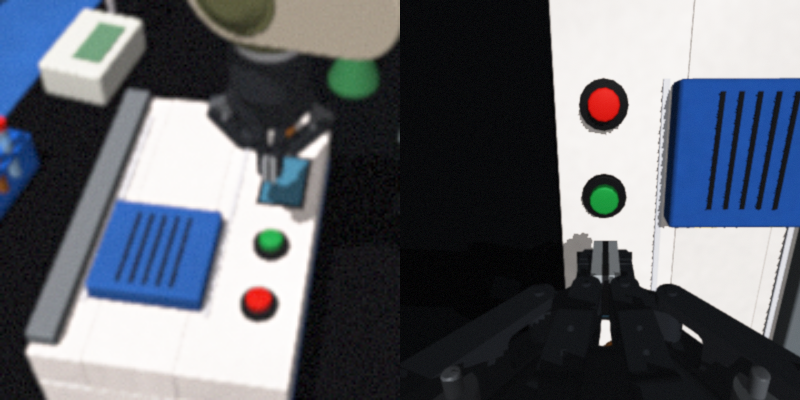

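The hood covers the well. The button from the wrist view is at (0.457, 0.032), which agrees with the earlier estimate. I'll descend; contact should come near a reported z of 0.112.

```bash
python3 -m handwheel '-0.1 -0.2 -2 0 0 0 0; -0.1 -0.2 -4 0 0 0 0; -0.1 -0.2 -6 0 0 0 0; -0.1 -0.2 -7.5 0 0 0 0; -0.1 -0.2 -8.5 0 0 0 0; -0.1 -0.2 -8.5 0 0 0 0'
python3 -m handwheel '0 0 -0.2 0 0 0 0; 0 0 -0.4 0 0 0 0'
python3 -m handwheel '0 0 -0.2 0 0 0 0; 0 0 -0.4 0 0 0 0'
python3 -m handwheel '0 0 -0.2 0 0 0 0; 0 0 -0.4 0 0 0 0'
```

```text
time_s: 9.02
position: [0.4583, 0.0323, 0.1182]
tool_rot: [[-0.167, 0.986, -0.003], [0.986, 0.167, 0.001], [0.002, -0.003, -1.0]]
ft_force: [0.3, -0.6, 0.1]
grip_width: -0.0003
gripper_force: 0.0
time_s: 9.18
position: [0.4592, 0.0323, 0.1167]
tool_rot: [[-0.168, 0.986, 0.001], [0.986, 0.168, -0.0], [-0.0, 0.001, -1.0]]
ft_force: [0.7, -0.8, -0.0]
grip_width: -0.0001
gripper_force: 0.0
time_s: 9.35
position: [0.4586, 0.0325, 0.1126]
tool_rot: [[-0.168, 0.986, 0.001], [0.986, 0.168, -0.0], [-0.0, 0.001, -1.0]]
ft_force: [-0.7, 0.3, 0.4]
grip_width: -0.0001
gripper_force: 0.0
time_s: 9.52
position: [0.4582, 0.0326, 0.1083]
tool_rot: [[-0.168, 0.986, 0.0], [0.986, 0.168, -0.0], [-0.0, 0.0, -1.0]]
ft_force: [0.2, -0.7, -0.7]
grip_width: 0.0001
gripper_force: 0.0
```

```bash
python3 -m handwheel '0 0 -0.2 0 0 0 0; 0 0 -0.4 0 0 0 0'
python3 -m handwheel '0 0 -0.15 0 0 0 0; 0 0 -0.3 0 0 0 0'
```

```text
time_s: 9.68
position: [0.4581, 0.0326, 0.1043]
tool_rot: [[-0.168, 0.986, 0.0], [0.986, 0.168, -0.0], [-0.0, 0.0, -1.0]]
ft_force: [0.8, 0.2, 1.4]
grip_width: -0.0001
gripper_force: 0.9
time_s: 9.85
position: [0.4581, 0.0326, 0.1014]
tool_rot: [[-0.168, 0.986, 0.0], [0.986, 0.168, -0.0], [-0.0, 0.0, -1.0]]
ft_force: [-1.1, 1.2, 3.7]
grip_width: 0.0001
gripper_force: 1.7
```

Contact was near 0.105 and the force is rising as the spring compresses. I'll press on to the bottom.

```bash
python3 -m handwheel '0 0 -0.15 0 0 0 0; 0 0 -0.25 0 0 0 0; 0 0 -0.25 0 0 0 0'
python3 -m handwheel '0 0 -0.1 0 0 0 0; 0 0 -0.15 0 0 0 0; 0 0 -0.15 0 0 0 0'
```

```text
time_s: 10.1
position: [0.4581, 0.0326, 0.0991]
tool_rot: [[-0.168, 0.986, 0.0], [0.986, 0.168, -0.0], [-0.0, 0.0, -1.0]]
ft_force: [-1.4, 0.2, 4.8]
grip_width: -0.0001
gripper_force: 2.4
time_s: 10.35
position: [0.4583, 0.0325, 0.0988]
tool_rot: [[-0.168, 0.986, 0.002], [0.986, 0.168, -0.0], [-0.001, 0.002, -1.0]]
ft_force: [-5.7, 1.2, 18.9]
grip_width: 0.0002
gripper_force: 9.5
```

The button is bottomed out at 19 N. I'll lift off and check.

```bash
python3 -m handwheel '0 0 0 0 0 0 0; 0 0 0.5 0 0 0 0; 0 0 2 0 0 0 0; 0 0 5 0 0 0 0; 0 0 9 0 0 0 0; -1 0 13 0 0 0 0; -4 2 15 0 0 0 0; -7 4 15 0 0 0 0'
python3 -m handwheel '-2 3 0 0 0 0 0; -4 6 0 0 0 0 0; -6 9 0 0 0 0 0; -6 12 0 0 0 0 0; -6 15 0 0 0 0 0; -6 17 0 0 0 0 0; -6 17 0 0 0 0 0; -6 17 0 0 0 0 0'
python3 - <<'E'
from m import *
s=grab('side','side6');t=grab('top','top6')
b=t['color'][50:270,180:500,::-1]; c=s['color'][100:300,200:400,::-1]
b=cv2.resize(b,(480,330)); cv2.imwrite('pics/c6.png',np.hstack([b,cv2.resize(c,(320,320))[:330] if 0 else cv2.copyMakeBorder(cv2.resize(c,(320,320)),0,10,0,0,0)]))
for n,lo,hi,bt in [('hood',(100,120,50),(125,255,255),(260,125,350,195))]:
    a,_,A=blob(t,lo,hi,bt); d=onz(t,*a,.15)[:2]-[.556,.0204]; print(n,d@[.9857,.1685],d@[-.1685,.9857],A)
E
```

```text
time_s: 11.02
position: [0.3893, 0.0723, 0.2509]
tool_rot: [[-0.166, 0.986, 0.008], [0.986, 0.166, -0.001], [-0.002, 0.007, -1.0]]
ft_force: [0.5, 0.6, 0.7]
grip_width: -0.0
gripper_force: 0.0
time_s: 11.68
position: [0.3278, 0.243, 0.2469]
tool_rot: [[-0.17, 0.985, -0.001], [0.985, 0.17, -0.0], [-0.0, -0.001, -1.0]]
ft_force: [-0.0, -0.1, -0.2]
grip_width: 0.0002
gripper_force: 0.0
hood 0.028119199346671203 0.06940004515176529 1270.5
```

View pics/c6.png

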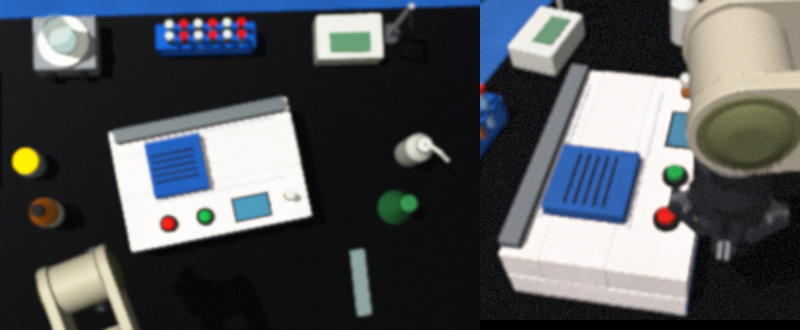

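The hood is measured at y 69.4 mm (shut is 70). The button is up, and the vial and bench items stand where they were. The arm is clear.

```bash
python3 -c "
from rig import env
print(env.close_job())"
```

```text
the job is handed in; nothing more can be done
None
```

I pushed the hood fully shut, pressed the green start button right down and let it spring back, left everything else standing, and handed the job in at about 12 s; no verdict was returned.

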